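# Hold a memo pad home in the corner rounder

### The job

Take the memo pad from the table, lay it flat on the bed of the corner rounder and slide it, square, fully home into the corner of the two side guides, either way round, without ramming it. Finish while still holding it pressed firmly against both guides at once, so that a colleague can pull the lever; leave the lever up and the other things on the table where they are.

Things in the scene. Friction and masses are not known exactly. Their poses are not given: they have to be found in the camera images.
- pad: memo pad: a stiff glued block with kraft-brown board covers and white page edges, 130 mm long (its x), 64 mm wide (its y), 18 mm thick, about 0.12 kg, square corners. It starts flat on the table at one side of the machine. Origin: centre of its underside, z up. All four corners are alike; its long edge may go on either guide
- rounder: bench corner rounder, a grey hand-lever machine fixed to the table. Origin: on the table below the apex where its two guides' faces meet; z up, -x points out of the open V to the operator. Steel bed 45 mm above the table, from 145 mm before the apex (-x) to 90 mm behind it, 120 mm to each side. The lever above leans back, its grip's top up to 335 mm above the table
- punch (a point): lower end of the round punch (18 mm diameter) hanging over the apex, 33 mm above the bed; the point is its centre. The grey head that carries it is 54 mm wide, reaches 12 mm before the apex (operator side) and 80 mm behind it, and spans 113 to 163 mm above the table; the fork and lever stand on it
- guide_left: left guide seen by the operator: fixed dark steel bar, 12 mm high, 12 mm thick, from 14 to 84 mm out from the apex (open nearer and beyond). Origin: the apex, on the bed. x runs out along its face (plane y = 0), y out along the other guide's face (plane x = 0), z up. Pad home: its origin at x 65, y 32 mm (long edge on this guide) or x 32, y 65 mm, edges parallel to x and y
- guide_right: the right side guide, the mirror image of the left one, at right angles to it. Origin: the same apex, on the bed's surface; its x runs out along its own working face, which is the plane y = 0, with the pad on the -y side
- lever (a joint): the rounder's hand lever: 0 rad is fully up (a spring keeps it there), it grows as the lever is pulled forward and down
- dispenser: a pink desk tape dispenser, 160 x 62 mm, 100 mm high, on the other side of the machine from the pad; leave it. Origin: centre of its underside
- marker: a marker pen lying on the table, 138 mm long (its x), 15 mm thick; leave it. Origin: middle of its underside
- bin: two nested plastic bins, blue and green, 110 x 150 mm, 78 mm high; leave them. Origin: centre of the underside

How it is judged:
By the outcome, as a careful person would: the job done as asked, in the order asked, and still so for the second after the job is handed in, while the arm keeps its last pose, push and grip.
It also fails if it takes over 61 s, if anything falls off the work surface, if the arm or the gripper's body presses on something with over 40 N, if the wrist force passes 120 N, or if a joint passes its speed limit or range.

### The arm

A 6-joint arm with a two-finger parallel gripper is mounted at the origin on the work surface. World frame = base frame: x ahead of the robot, y to its left, z up, the work surface at z = 0. Lengths are in m, angles in rad, forces in N, time in s.
With the tool pointing down it reaches from about 0.375 to 0.9 m from the base axis. Payload 3.1 kg.
Tool frame: the origin (TCP) lies midway between the tips of the shut fingers; the grasp point (between the pads) lies robot.grip_depth behind it (robot.grip_depth is the distance from the TCP to the grasp point, in m); z points along the fingers, y is the line along which they close (so a half turn about z gives the same grasp; the last joint's range is limited). The gripper opens to 87 mm and grips with 3 to 60 N. Pads are 19 mm wide; open, the fingers measure 117 mm over their backs; the gripper's body (75 mm by 190 mm) begins 51 mm behind the grasp point.
Start: joints at [1.131, 0.527, 1.433, -0, 1.181, -0.178], TCP at [0.161, 0.604, 0.184] pointing down, gripper open.
Joint ranges: [-3.08, 3.08], [-0.75, 2.2], [0.22, 2.44], [-1.43, 4.57], [0, 2.65], [-2.85, 2.85]. Speed limits (rad/s): [2.79, 2.79, 3.14, 3.14, 3.14, 3.14].

### API

Orientations are given as a unit quaternion [x, y, z, w].
In Python, from rig import robot gives the robot as it stands.
- The arm moves only by the shell command python3 -m creep 'ROWS' [OPENING] [FORCE]. ROWS is a JSON list of rows, 1 to 20 of them, each an object with the fields trans (a list: dx, dy, dz in m), spin (a turn about the tool's z in rad); a field left out counts as zero; each row shifts and turns the commanded pose from where the row before left it, along the tool's axes as they then stand; what a row does not reach is not made up. A row lasts 1/12 s, in which the tool goes at most 0.0417 m and 0.125 rad, less where a joint would pass 70% of its speed; a pose out of reach is approached as far as the arm can. OPENING is the finger opening in m, set as the command begins (- or left out keeps the last). The fingers move at their own pace and stop on an object; FORCE is the grip in N (left out, the last holds). Time passes only in rows, so rows that do not move let the fingers close. It prints the time, the measured TCP pose, the force, the opening and the grip force at its end. Input that does not fit is refused with a message, and nothing moves.
- robot.get_obs(): the state, without advancing time (a new reading comes with each control period).
- robot.camera(name): name is "scene" or "top" or "wrist"; returns a dict with "img" (384x512x3 uint8, red, green, blue), "fx", "fy", "cx", "cy" (pixels), "k1" (the pictures are not rectified: a ray, as slopes to the right and down, at radius r is drawn at 1 + k1 r^2 times it, then the intrinsics apply), "xyz" and "attitude" of the camera in the world. Camera axes: x right, y down, z forward; pixel columns grow to the right and rows downward; lengths in m; the calibration is good to about 2 mm. A picture is of the moment at which its call begins. There is no depth.
- robot.hand_in(): hands the job in; it is judged then, once.
The state is a dict: "time": time; "q": joint angles; "joint_velocities": joint speeds; "joint_torque": joint torques, N m; "position": TCP position; "tool_rot": TCP orientation; "ft_force": force on the tool from outside, world axes, zero at the start; "moment": the same for the moment, N m; "grip_width": finger opening in m; "grip_force": force on a finger pad.
Only numpy, scipy, OpenCV 4.12 (cv2) and the standard library are available. Lean on these libraries where they do the work, as an engineer would, in place of code of your own. Each camera call takes 0.05 s, during which the arm holds its last target. There are 200 camera calls.

## Working session

There is one attempt and no reset: what is moved stays moved. The work goes in short steps, Python scripts to look and compute and a shell command to move; the robot and the scene stay as the last step left them, time stands still between calls to the robot, and variables do not carry over. Pictures are saved under pics/ and viewed, at most 12 in all, crops included, and the job is handed in when it is done.

```bash
mkdir -p pics; ls
python3 - <<'E'
from rig import robot
import cv2,numpy as np
print(robot.grip_depth)
for n in("scene","top","wrist"):
    c=robot.camera(n);cv2.imwrite(f"pics/{n}0.png",c["img"][:,:,::-1]);print(n,{k:v for k,v in c.items() if k!="img"})
o=robot.get_obs();print(o)
a=cv2.imread("pics/scene0.png");b=cv2.imread("pics/top0.png")
E
```

```text
pics
0.0187
scene {'fx': 363.63594165782916, 'fy': 363.63594165782916, 'cx': 252.35888630350686, 'cy': 191.55987734978783, 'k1': -0.02495469934075034, 'xyz': array([ 1.26619166, -0.12712337,  0.62124283]), 'attitude': array([ 0.68061654,  0.56646375, -0.30630208, -0.3493694 ])}
top {'fx': 398.58470703432454, 'fy': 398.58470703432454, 'cx': 251.97411898577104, 'cy': 190.64638354401836, 'k1': -0.10800436307524544, 'xyz': array([ 0.42702841, -0.00453517,  1.11340802]), 'attitude': array([-0.69600995,  0.71498196, -0.04197527,  0.05107859])}
wrist {'fx': 278.84691705989076, 'fy': 278.84691705989076, 'cx': 253.4610488600112, 'cy': 195.624651613618, 'k1': -0.03874997417770714, 'xyz': array([0.08779296, 0.62429945, 0.3826731 ]), 'attitude': array([0.78517663, 0.60331649, 0.08400906, 0.11157666])}
{'time': 0.15, 'q': array([ 1.13151376e+00,  5.28256246e-01,  1.43361150e+00, -2.35448653e-05,
        1.18141056e+00, -1.78483319e-01]), 'joint_velocities': array([-0.0002414 , -0.00259246, -0.00567862, -0.00165311,  0.00150964,
        0.00022954]), 'joint_torque': array([ 1.06898067e-03, -4.40431488e+01, -1.76843083e+01,  6.33961265e-02,
        5.52997633e-02, -1.13133613e-04]), 'position': array([0.16085347, 0.60329166, 0.18299315]), 'tool_rot': array([ 1.30025897e-01,  9.91510240e-01, -8.06246382e-04, -2.45841946e-04]), 'ft_force': array([-0.12560037,  0.07925466, -0.19456419]), 'moment': array([-0.02710267, -0.03210576, -0.03731671]), 'grip_force': 0.0, 'grip_width': 0.08707581419093151}
```

View pics/top0.png

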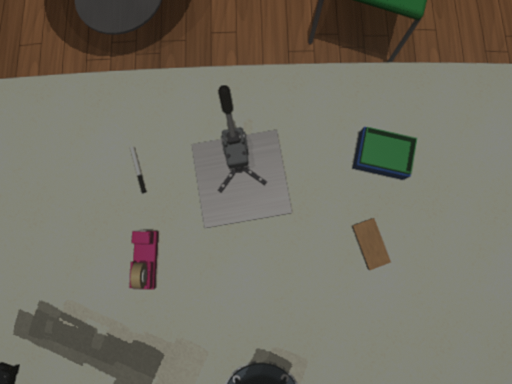

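View pics/scene0.png

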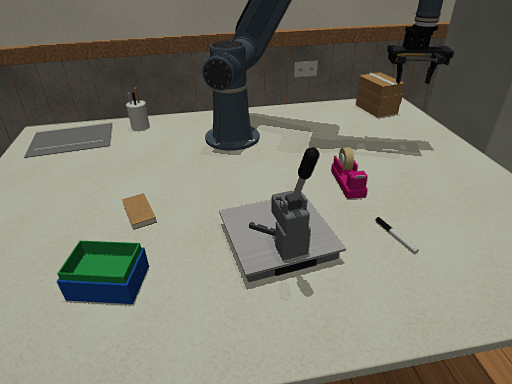

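The top view shows the pad at about (371,244), the bed centred at (242,178), the guides running from about (240,167) to (222,190) and (265,183), the dispenser at (144,260) and the bin at (385,153). The scene view shows the lever up.

```bash
cat > h.py <<'E'
import numpy as np,cv2
from scipy.spatial.transform import Rotation as R
def rays(c,px):
    K=np.array([[c["fx"],0,c["cx"]],[0,c["fy"],c["cy"]],[0,0,1]])
    u=cv2.undistortPoints(np.array(px,float).reshape(-1,1,2),K,np.array([c["k1"],0,0,0,0.]))[:,0]
    return R.from_quat(c["attitude"]).apply(np.c_[u,np.ones(len(u))])
def plane(c,px,z):
    d=rays(c,px);return c["xyz"]+d*((z-c["xyz"][2])/d[:,2])[:,None]
def big(m):
    return max(cv2.findContours(m.astype(np.uint8),cv2.RETR_EXTERNAL,cv2.CHAIN_APPROX_NONE)[0],key=cv2.contourArea)
def rect(c,m,z):
    P=plane(c,big(m)[:,0],z)[:,:2]
    return cv2.minAreaRect((P*1000).astype(np.float32))
E
python3 - <<'E'
from h import *
from rig import robot
c=robot.camera("top");im=c["img"];h=cv2.cvtColor(im,cv2.COLOR_RGB2HSV)
m=np.zeros(im.shape[:2],bool);m[205:285,335:405]=1
p=m&(h[...,1]>90)
print("pad",rect(c,p,.018),p.sum())
print("hsv bed",h[200,240],h[150,210],"table",h[200,310],h[240,180],"pad",h[244,371])
crop=im[80:235,180:300];cv2.imwrite("pics/crop.png",cv2.resize(crop,None,fx=3.8,fy=3.8,interpolation=cv2.INTER_CUBIC)[:,:,::-1])
E
```

```text
pad ((416.7691650390625, -315.5138244628906), (127.63986206054688, 63.179046630859375), 17.888778686523438) 1048
hsv bed [ 15  12 127] [ 15  13 118] table [ 32  25 133] [ 33  21 132] pad [ 15 117 107]
```

View pics/crop.png

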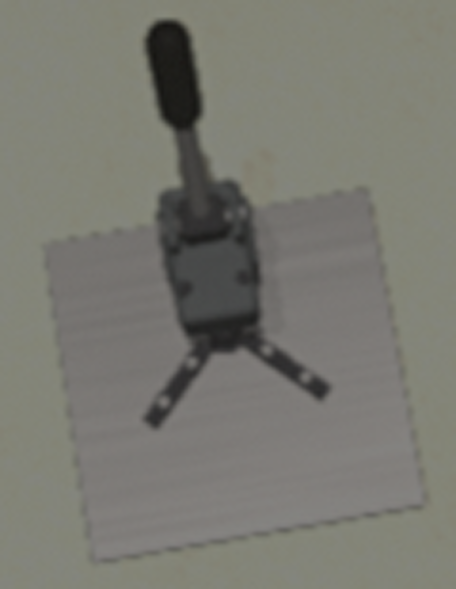

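The crop shows the bed corners at (45,243), (367,188), (425,503) and (93,560). The left guide ends at (152,422) and the right guide at (325,392).

Run:
```python
from h import *
from rig import robot
c=robot.camera("top");im=c["img"]
f=lambda P:(np.array(P,float)+.5)/3.8-.5+[180,80]
B=plane(c,f([(45,243),(367,188),(425,503),(93,560)]),.045)[:,:2]
print(B.round(4)); e=lambda i,j:np.linalg.norm(B[i]-B[j])
print("sides",e(0,1),e(2,3),e(0,3),e(1,2))
# automatic: threshold saturation between bed and table
h=cv2.cvtColor(cv2.bilateralFilter(im,7,30,5),cv2.COLOR_RGB2HSV)
m=(h[...,1]<18)|(h[...,2]<90)
z=np.zeros_like(m);z[125:232,185:298]=1
m=cv2.morphologyEx((m&z).astype(np.uint8),cv2.MORPH_OPEN,np.ones((5,5)))
r=rect(c,m,.045);print("bed rect",r)
# approx frame from corners: front centre, x dir backwards
fc=(B[2]+B[3])/2;bc=(B[0]+B[1])/2;x=(bc-fc);x/=np.linalg.norm(x);l=B[0]-B[1]+B[3]-B[2];l/=np.linalg.norm(l)
yaw1=np.arctan2(x[1],x[0]);yaw2=np.arctan2(-l[0],l[1]);print("yaw deg",np.degrees([yaw1,yaw2]))
ctr=B.mean(0);print("centre",ctr,"apex",ctr+x*(.145-.1175))
# guides: dark masks, top face z=.057
g=cv2.cvtColor(im,cv2.COLOR_RGB2GRAY)
big4=cv2.resize(g[80:235,180:300],None,fx=3.8,fy=3.8,interpolation=cv2.INTER_CUBIC)
for n,(x0,x1,y0,y1) in dict(L=(135,205,352,435),R=(256,340,345,405)).items():
    s=big4[y0:y1,x0:x1]<88
    ys,xs=np.nonzero(s);P=plane(c,f(np.c_[xs+x0,ys+y0]),.054)[:,:2]
    mu=P.mean(0);U,S,V=np.linalg.svd(P-mu,full_matrices=False);d=V[0]
    t=(P-mu)@d;w=(P-mu)@V[1]
    print(n,len(P),mu.round(4),"dir deg",np.degrees(np.arctan2(d[1],d[0]))%180,"len",np.ptp(t),"w std*3.46",w.std()*3.46, "ends",(mu+d*t.max()).round(4),(mu+d*t.min()).round(4))
```

```text
[[ 0.7046  0.1712]
 [ 0.7385 -0.0641]
 [ 0.508  -0.0971]
 [ 0.474   0.1384]]
sides 0.23772908784621724 0.23792069913561706 0.23298330360643058 0.2329293622065365
bed rect ((621.4520874023438, 40.93402099609375), (271.1101379394531, 242.9427947998047), 7.989888668060303)
yaw deg [8.13128842 8.21284298]
centre [0.60626547 0.03709686] apex [0.633489   0.04098651]
L 1412 [0.5925 0.0775] dir deg 142.84934889950694 len 0.0648688990935989 w std*3.46 0.013339674977987168 ends [0.5678 0.0962] [0.6195 0.057 ]
R 1289 [ 0.6033 -0.0064] dir deg 53.944078464598604 len 0.06104357960988589 w std*3.46 0.013091633986336471 ends [ 0.5864 -0.0296] [0.6224 0.0198]
```

```bash
cat > go.py <<'E'
# go.py x y z yaw_y_deg : remaining shift along current tool axes and turn
import sys
from h import *
from rig import robot
def rem(x,y,z,yw):
    o=robot.get_obs();M=R.from_quat(o["tool_rot"]).as_matrix()
    d=M.T@(np.array([x,y,z])-o["position"]);ya=np.degrees(np.arctan2(M[1,1],M[0,1]))
    t=-((yw-ya+180)%360-180)
    print("t",round(o["time"],2),"pos",o["position"].round(4),"yaw_y",round(ya,2),"q",o["q"].round(2),"F",o["ft_force"].round(1))
    print("tool shift",d.round(4),"turn",round(np.radians(t),4))
rem(*map(float,sys.argv[1:5]))
E
python3 -m creep '[{"trans": [0.0064,-0.0354,-0.016]},{"trans": [0.0064,-0.0354,-0.016]},{"trans": [0.0064,-0.0354,-0.016]},{"trans": [0.0064,-0.0354,-0.016]}]' 0.087 10
python3 -m creep '[{"trans": [-0.0375,-0.0083,0],"spin": 0.08},{"trans": [-0.0375,-0.0083,0],"spin": 0.08},{"trans": [-0.0375,-0.0083,0],"spin": 0.08},{"trans": [-0.0375,-0.0083,0],"spin": 0.08},{"trans": [-0.0375,-0.0083,0],"spin": 0.08},{"trans": [-0.0375,-0.0083,0],"spin": 0.08},{"trans": [-0.0375,-0.0083,0],"spin": 0.08},{"trans": [-0.0375,-0.0083,0],"spin": 0.08},{"trans": [-0.0375,-0.0083,0],"spin": 0.08},{"trans": [-0.0375,-0.0083,0],"spin": 0.08},{"trans": [-0.0375,-0.0083,0],"spin": 0.08},{"trans": [-0.0375,-0.0083,0],"spin": 0.08},{"trans": [-0.0375,-0.0083,0],"spin": 0.08},{"trans": [-0.0375,-0.0083,0],"spin": 0.08},{"trans": [-0.0375,-0.0083,0],"spin": 0.08},{"trans": [-0.0375,-0.0083,0],"spin": 0.08},{"trans": [-0.0375,-0.0083,0],"spin": 0.08},{"trans": [-0.0375,-0.0083,0],"spin": 0.08},{"trans": [-0.0375,-0.0083,0],"spin": 0.08},{"trans": [-0.0375,-0.0083,0],"spin": 0.08}]'
python3 go.py .3806 -.3272 .12 -72.1
```

```text
time: 0.58
position: [0.0991, 0.4719, 0.2477]
tool_rot: [0.13, 0.992, -0.001, -0.0]
ft_force: [-1.2, -0.4, 0.2]
grip_width: 0.0869
grip_force: 0.0
time: 2.25
position: [0.3241, -0.1798, 0.248]
tool_rot: [0.803, 0.596, 0.0, 0.001]
ft_force: [1.1, 0.1, -0.4]
grip_width: 0.0872
grip_force: 0.0
t 2.25 pos [ 0.3241 -0.1798  0.248 ] yaw_y -16.85 q [-0.81  0.08  1.93  0.    1.14 -0.52] F [ 1.1  0.1 -0.4]
tool shift [-0.1247  0.0966  0.1282] turn 0.9643
```

```bash
python3 -m creep '[{"trans": [-0.025,0.0193,0.01]},{"trans": [-0.025,0.0193,0.01]},{"trans": [-0.025,0.0193,0.01]},{"trans": [-0.025,0.0193,0.01]},{"trans": [-0.0247,0.0194,0.01]},{"spin": 0.12},{"spin": 0.12},{"spin": 0.12},{"spin": 0.12},{"spin": 0.12},{"spin": 0.12},{"spin": 0.12},{"spin": 0.124},{},{}]'
python3 go.py .3806 -.3272 .12 -72.1
python3 - <<'E'
from h import *
from rig import robot
c=robot.camera("wrist");cv2.imwrite("pics/w1.png",c["img"][:,:,::-1])
h=cv2.cvtColor(c["img"],cv2.COLOR_RGB2HSV)
m=(h[...,1]>90)&(h[...,0]<25)&(h[...,2]>60)
print(rect(c,m,.018),m.sum())
E
```

```text
time: 3.5
position: [0.3814, -0.3247, 0.1977]
tool_rot: [0.987, 0.159, -0.0, -0.0]
ft_force: [-0.5, -0.3, 0.1]
grip_width: 0.0867
grip_force: 0.0
t 3.5 pos [ 0.3814 -0.3247  0.1977] yaw_y -71.67 q [-0.93  0.34  1.72  0.    1.08  0.32] F [-0.5 -0.3  0.1]
tool shift [-0.0016  0.0021  0.0777] turn 0.0076
((417.2325439453125, -314.1956481933594), (127.09681701660156, 63.15892791748047), 18.224239349365234) 4761
```

View pics/w1.png

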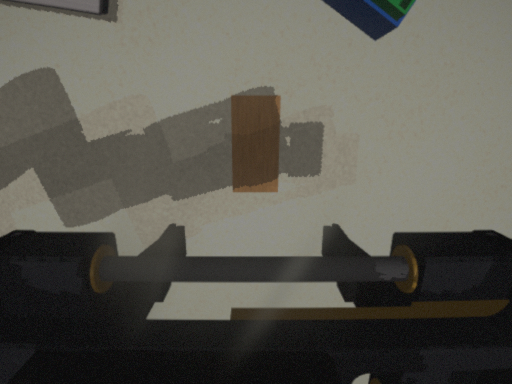

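The wrist view shows the pad square to the fingers, centred at (256,144), and agrees with the top view to within 1.5 mm. I'll descend and grip.

```bash
python3 -m creep '[{"trans": [-0.0008,0.001,0.036],"spin": 0.007},{"trans": [-0.0008,0.0006,0.036]},{"trans": [0,0,0.036]},{"trans": [0,0,0.036]},{"trans": [0,0,0.03]},{"trans": [0,0,0.015]},{"trans": [0,0,0.0045]},{},{}]'
python3 go.py .3809 -.3267 .004 -72
python3 -m creep '[{},{},{},{},{},{},{},{}]' 0.05 50
python3 go.py .3809 -.3267 .004 -72
```

```text
time: 4.3
position: [0.3809, -0.3274, 0.0048]
tool_rot: [0.988, 0.155, 0.0, 0.001]
ft_force: [0.4, 0.0, -1.1]
grip_width: 0.087
grip_force: 0.0
t 4.3 pos [ 0.3809 -0.3274  0.0048] yaw_y -72.2 q [-0.93  0.67  1.88  0.    0.6   0.33] F [ 0.4  0.  -1.1]
tool shift [ 0.0002 -0.0007  0.0008] turn -0.0034
time: 4.97
position: [0.3804, -0.3268, 0.0043]
tool_rot: [0.988, 0.154, 0.0, 0.0]
ft_force: [-0.4, -0.2, -0.7]
grip_width: 0.0513
grip_force: 0.0
t 4.97 pos [ 0.3804 -0.3268  0.0043] yaw_y -72.25 q [-0.93  0.67  1.88 -0.    0.6   0.33] F [-0.4 -0.2 -0.7]
tool shift [0.0005 0.     0.0003] turn -0.0043
```

Run:
```python
from h import *
from rig import robot
c=robot.camera("wrist");cv2.imwrite("pics/w2.png",c["img"][:,:,::-1])
h=cv2.cvtColor(c["img"],cv2.COLOR_RGB2HSV)
m=(h[...,1]>90)&(h[...,0]<25)&(h[...,2]>60); m[260:]=0
print(rect(c,m,.018),m.sum())
c=robot.camera("top");im=c["img"][180:384,300:460];cv2.imwrite("pics/t2.png",cv2.resize(im,None,fx=2.9,fy=2.9)[:,:,::-1])
```

```text
((417.9455261230469, -313.8485107421875), (127.65990447998047, 63.24593734741211), 18.058195114135742) 17444
```

View pics/w2.png

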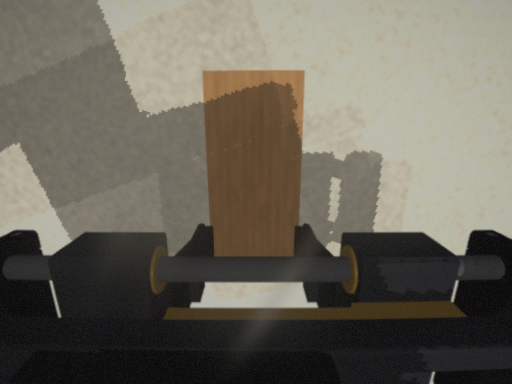

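Run:
```python
from h import *
from rig import robot
c=robot.camera("wrist");o=robot.get_obs();M=R.from_quat(o["tool_rot"]).as_matrix()
K=np.array([[c["fx"],0,c["cx"]],[0,c["fy"],c["cy"]],[0,0,1]]);A=R.from_quat(c["attitude"]).inv()
print(o["grip_width"],o["grip_force"])
for zz in (0,-.0187,-.03):
  for s in (-.032,-.0256,.0256,.032):
    P=o["position"]+M@[0,s,zz];q=A.apply(P-c["xyz"])
    print(zz,s,cv2.projectPoints(q.reshape(1,1,3),np.zeros(3),np.zeros(3),K,np.array([c["k1"],0,0,0,0.]))[0].ravel().round(0))
```

```text
0.04981572344276143 0.0
0 -0.032 [213. 219.]
0 -0.0256 [221. 219.]
0 0.0256 [288. 219.]
0 0.032 [297. 219.]
-0.0187 -0.032 [209. 229.]
-0.0187 -0.0256 [218. 229.]
-0.0187 0.0256 [291. 229.]
-0.0187 0.032 [301. 229.]
-0.03 -0.032 [207. 235.]
-0.03 -0.0256 [216. 235.]
-0.03 0.0256 [294. 235.]
-0.03 0.032 [303. 235.]
```

View pics/t2.png

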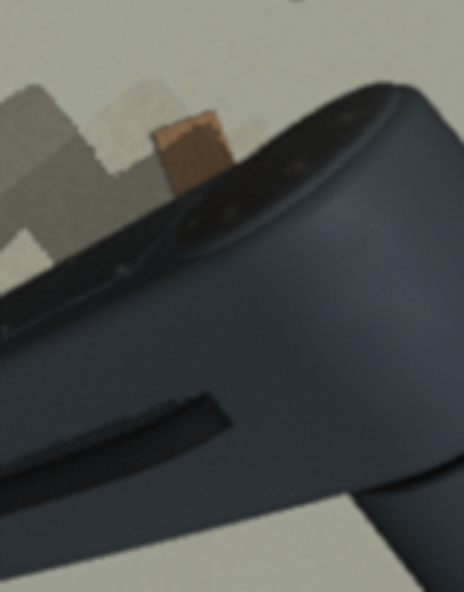

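```bash
python3 -c "
import cv2,numpy as np
a=cv2.imread('pics/w2.png')[195:315,150:360];a=np.clip(a.astype(float)*3,0,255).astype('uint8')
b=cv2.imread('pics/w1.png')[195:315,150:360];b=np.clip(b.astype(float)*3,0,255).astype('uint8')
cv2.imwrite('pics/c2.png',cv2.resize(np.vstack([b,a]),None,fx=2.5,fy=2.5,interpolation=cv2.INTER_CUBIC))"
```

```text
(no output)
```

View pics/c2.png

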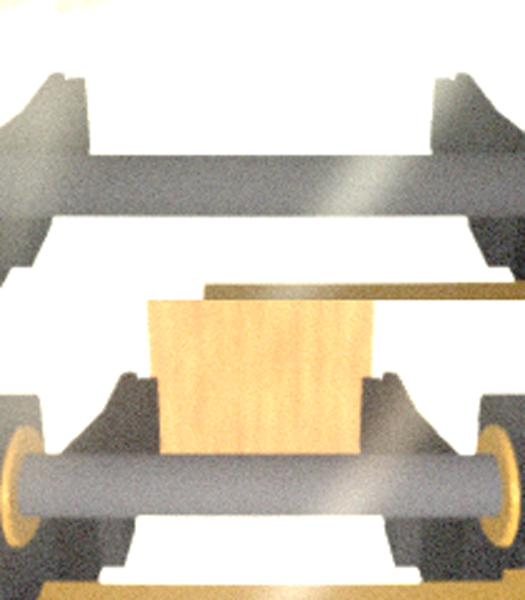

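The crop shows the finger tips (gap 80 px at row 225) nearer the camera than the pad top (89 px). The fingers closed above the pad, so their tips sit well behind the nominal TCP. I'll open and lower gently, watching the force.

```bash
python3 -m creep '[{"trans": [0,0,-0.002]},{},{},{},{},{}]' 0.087
python3 -m creep '[{"trans": [0,0,0.003]},{"trans": [0,0,0.003]},{}]'
```

```text
time: 5.62
position: [0.3804, -0.3268, 0.0062]
tool_rot: [0.988, 0.154, -0.0, -0.0]
ft_force: [0.7, -0.2, -0.7]
grip_width: 0.0817
grip_force: 0.0
time: 5.87
position: [0.3801, -0.3264, -0.0004]
tool_rot: [0.988, 0.154, -0.0, -0.001]
ft_force: [-0.9, 0.2, 0.1]
grip_width: 0.0865
grip_force: 0.0
```

```bash
python3 -m creep '[{"trans": [0,0,0.003]},{"trans": [0,0,0.002]},{}]'
python3 -m creep '[{"trans": [0,0,0.003]},{"trans": [0,0,0.002]},{}]'
python3 - <<'E'
from h import *
from rig import robot
c=robot.camera("wrist");cv2.imwrite("pics/w3.png",c["img"][:,:,::-1])
h=cv2.cvtColor(c["img"],cv2.COLOR_RGB2HSV)
m=(h[...,1]>90)&(h[...,0]<25)&(h[...,2]>60); m[260:]=0
print(rect(c,m,.018),c["xyz"]-robot.get_obs()["position"])
E
```

```text
time: 6.12
position: [0.3802, -0.3265, -0.0053]
tool_rot: [0.988, 0.154, -0.0, -0.0]
ft_force: [0.0, 0.7, -0.2]
grip_width: 0.0872
grip_force: 0.0
time: 6.37
position: [0.3802, -0.3266, -0.0102]
tool_rot: [0.988, 0.154, -0.0, -0.0]
ft_force: [0.7, 0.2, -0.7]
grip_width: 0.087
grip_force: 0.0
((421.6070861816406, -312.64080810546875), (119.8820571899414, 63.262351989746094), 18.05013084411621) [0.07216055 0.02424976 0.19959345]
```

```bash
python3 -m creep '[{"trans": [0,0,0.003]},{"trans": [0,0,0.002]},{}]'
python3 -m creep '[{"trans": [0,0,0.003]},{"trans": [0,0,0.002]},{}]' 
python3 -m creep '[{"trans": [0,0,0.002]},{"trans": [0,0,0.002]},{}]'
```

```text
time: 6.67
position: [0.3803, -0.3266, -0.0151]
tool_rot: [0.988, 0.154, -0.0, -0.0]
ft_force: [-0.4, -0.1, 0.5]
grip_width: 0.0868
grip_force: 0.0
time: 6.92
position: [0.3803, -0.3266, -0.0202]
tool_rot: [0.988, 0.154, -0.0, -0.0]
ft_force: [0.1, -0.2, -1.2]
grip_width: 0.0871
grip_force: 0.0
time: 7.17
position: [0.3803, -0.3266, -0.0241]
tool_rot: [0.988, 0.154, -0.0, -0.0]
ft_force: [-0.8, 0.4, 0.4]
grip_width: 0.0872
grip_force: 0.0
```

Still no contact. I'll try closing here.

```bash
python3 -m creep '[{"trans": [0,0,0.002]},{},{},{},{},{},{}]' 0.05 50;  python3 go.py 0 0 0 0|head -1
```

```text
time: 7.75
position: [0.3805, -0.3269, -0.0257]
tool_rot: [0.988, 0.154, 0.0, 0.0]
ft_force: [-1.1, 0.1, -0.8]
grip_width: 0.0627
grip_force: 50.0
t 7.75 pos [ 0.3805 -0.3269 -0.0257] yaw_y -72.25 q [-0.93  0.73  1.89 -0.    0.53  0.33] F [-1.1  0.1 -0.8]
```

```bash
python3 -m creep '[{"trans": [0,0,-0.008]},{"trans": [0,0,-0.02]},{"trans": [0,0,-0.025]},{"trans": [0,0,-0.025]},{"trans": [0,0,-0.012]},{},{}]' - 58
python3 go.py .5193 -.0265 .0643 -36.85
python3 - <<'E'
from h import *
from rig import robot
o=robot.get_obs();M=R.from_quat(o["tool_rot"]).as_matrix();c=robot.camera("wrist")
h=cv2.cvtColor(c["img"],cv2.COLOR_RGB2HSV);cv2.imwrite("pics/w4.png",c["img"][:,:,::-1])
m=(h[...,1]>90)&(h[...,0]<25)&(h[...,2]>60); m[250:]=0
P=plane(c,big(m)[:,0],o["position"][2]+.0257+.018);Q=(P-o["position"])@M
print(cv2.minAreaRect((Q[:,:2]*1000).astype(np.float32)),Q[:,0].max())
E
```

```text
time: 8.33
position: [0.3806, -0.327, 0.065]
tool_rot: [0.988, 0.154, 0.0, 0.001]
ft_force: [-0.9, -0.7, -2.5]
grip_width: 0.0628
grip_force: 58.0
t 8.33 pos [ 0.3806 -0.327   0.065 ] yaw_y -72.24 q [-0.93  0.55  1.85 -0.    0.74  0.33] F [-0.9 -0.7 -2.5]
tool shift [ 0.2238 -0.2438  0.0005] turn -0.6177
((50.01325225830078, -1.109130859375), (63.338645935058594, 106.41793060302734), 89.81441497802734) 0.10314306879241232
```

View pics/w4.png

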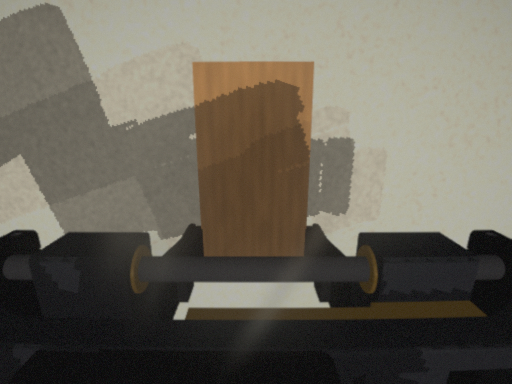

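The view shows the pad held square (front edge at row 62, columns 194–313), clear of the table. I'll turn first, then carry it across.

```bash
python3 -m creep '[{"spin": -0.103},{"spin": -0.103},{"spin": -0.103},{"spin": -0.103},{"spin": -0.103},{"spin": -0.103},{},{}]'
python3 go.py .5193 -.0265 .03 -36.85
```

```text
time: 9.05
position: [0.3798, -0.326, 0.0631]
tool_rot: [0.895, 0.446, -0.0, -0.001]
ft_force: [-0.1, -0.0, -2.2]
grip_width: 0.0626
grip_force: 58.0
t 9.05 pos [ 0.3798 -0.326   0.0631] yaw_y -37.0 q [-0.93  0.56  1.85  0.    0.74 -0.29] F [-0.1 -0.  -2.2]
tool shift [ 0.3231 -0.0688  0.0335] turn -0.0026
```

```bash
python3 -m creep '[{"trans": [0.015,-0.0035,0]},{"trans": [0.034,-0.007,0]},{"trans": [0.035,-0.0075,0]},{"trans": [0.035,-0.0075,0]},{"trans": [0.035,-0.0075,0]},{"trans": [0.035,-0.0075,0]},{"trans": [0.035,-0.0075,0]},{"trans": [0.035,-0.0075,0]},{"trans": [0.034,-0.007,0]},{"trans": [0.02,-0.004,0]},{"trans": [0.01,-0.002,0]},{},{},{}]'
python3 go.py .5193 -.0265 .0223 -36.85
python3 - <<'E'
from h import *
from rig import robot
c=robot.camera("wrist");cv2.imwrite("pics/w5.png",c["img"][:,:,::-1])
c=robot.camera("top");im=c["img"][100:260,170:330];cv2.imwrite("pics/t5.png",cv2.resize(im,None,fx=3.7,fy=3.7,interpolation=cv2.INTER_CUBIC)[:,:,::-1])
E
```

```text
time: 10.22
position: [0.5185, -0.0283, 0.0639]
tool_rot: [0.895, 0.447, -0.001, -0.0]
ft_force: [0.2, 0.1, -1.9]
grip_width: 0.0628
grip_force: 58.0
t 10.22 pos [ 0.5185 -0.0283  0.0639] yaw_y -36.94 q [-0.27  0.57  1.8  -0.    0.77  0.38] F [ 0.2  0.1 -1.9]
tool shift [ 0.002  -0.0004  0.0416] turn -0.0015
```

View pics/w5.png

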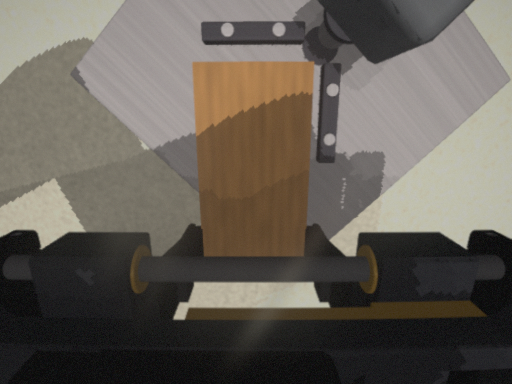

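The wrist view shows the pad parallel to both guides. The left guide's face is at about row 44 (columns 203–304), and the right guide's face runs from (321,66) to (318,160). I'll measure the gaps.

Run:
```python
from h import *
from rig import robot
o=robot.get_obs();M=R.from_quat(o["tool_rot"]).as_matrix();c=robot.camera("wrist")
g=cv2.GaussianBlur(cv2.cvtColor(c["img"],cv2.COLOR_RGB2GRAY),(3,3),0).astype(float)
L=[(x,36+np.argmax(np.diff(g[36:56,x]))+.5) for x in range(212,296,3)]
Rr=[(308+np.argmin(np.diff(g[y,308:330]))+.5,y) for y in range(72,156,3)]
for n,p,k in(("L",L,0),("R",Rr,1)):
    Q=(plane(c,p,.057)-o["position"])@M
    i,j=(1,0) if k==0 else (0,1)
    r=Q[:,j]-np.median(Q[:,j]);ok=abs(r)<.002
    f=np.polyfit(Q[ok,i],Q[ok,j],1);print(n,ok.sum(),"median tool",('x','y')[j],np.median(Q[:,j]),"slope rad",f[0])
h=cv2.cvtColor(c["img"],cv2.COLOR_RGB2HSV);m=(h[...,1]>90)&(h[...,0]<25)&(h[...,2]>60); m[245:]=0;m[:,330:]=0
Q=(plane(c,big(m)[:,0],o["position"][2]+.0437)-o["position"])@M
print("pad",Q[:,0].max(),Q[:,1].min(),Q[:,1].max())
```

```text
L 28 median tool x 0.1232541010109571 slope rad 0.012274912750486386
R 28 median tool y 0.045271697796460564 slope rad -0.0028525353691038857
pad 0.10406814643777518 -0.03235509236776416 0.03112420872982457
```

```bash
python3 -m creep '[{"trans": [0,0,0.01]},{"trans": [0,0,0.012]},{"trans": [0,0,0.01]},{"trans": [0,0,0.005]},{"trans": [0,0,0.002]},{},{}]'
python3 -m creep '[{"trans": [0,0,0.001]},{}]'
python3 -m creep '[{"trans": [0,0,0.001]},{}]'
```

```text
time: 10.95
position: [0.5194, -0.0273, 0.0252]
tool_rot: [0.894, 0.447, -0.0, -0.0]
ft_force: [-0.3, 0.5, -1.9]
grip_width: 0.0628
grip_force: 58.0
time: 11.12
position: [0.5196, -0.0273, 0.0246]
tool_rot: [0.894, 0.447, 0.0, 0.0]
ft_force: [-0.8, -0.7, -1.5]
grip_width: 0.0625
grip_force: 58.0
time: 11.28
position: [0.5194, -0.0272, 0.0234]
tool_rot: [0.894, 0.447, 0.0, 0.0]
ft_force: [0.2, -0.6, -0.9]
grip_width: 0.0626
grip_force: 58.0
```

```bash
python3 -m creep '[{"trans": [0,0,0.0015]},{"trans": [0,0,0.001]},{}]'
python3 -m creep '[{"trans": [0,0,0.001]},{}]'
python3 -m creep '[{"trans": [0,0,0.001]},{}]'
```

```text
time: 11.53
position: [0.5191, -0.0272, 0.0206]
tool_rot: [0.894, 0.447, -0.0, -0.0]
ft_force: [-0.0, -0.5, -1.3]
grip_width: 0.0628
grip_force: 58.0
time: 11.7
position: [0.5193, -0.0272, 0.0196]
tool_rot: [0.894, 0.447, -0.0, -0.0]
ft_force: [-0.3, -0.7, -1.3]
grip_width: 0.0626
grip_force: 58.0
time: 11.87
position: [0.5194, -0.0273, 0.0193]
tool_rot: [0.894, 0.447, 0.0, 0.0]
ft_force: [0.1, -0.0, 4.0]
grip_width: 0.0628
grip_force: 58.0
```

The pad is on the bed, pressing with about 5 N. Now I'll slide it towards the corner.

```bash
python3 -m creep '[{"trans": [0.002,0.0014,0]},{"trans": [0.002,0.0014,0]},{"trans": [0.002,0.0014,0]},{"trans": [0.002,0.0014,0]},{"trans": [0.002,0.0014,0]},{"trans": [0.002,0.0014,0]},{"trans": [0.002,0.0014,0]},{},{}]'
python3 -m creep '[{"trans": [0,0.001,0]},{"trans": [0,0.001,0]},{}]'
python3 - <<'E'
from h import *
from rig import robot
o=robot.get_obs();M=R.from_quat(o["tool_rot"]).as_matrix();print("Ftool",(M.T@o["ft_force"]).round(1))
c=robot.camera("wrist");im=c["img"][0:260,150:380]
cv2.imwrite("pics/w6.png",cv2.resize(im,None,fx=2.3,fy=2.3,interpolation=cv2.INTER_CUBIC)[:,:,::-1])
E
```

```text
time: 12.62
position: [0.5341, -0.0218, 0.0193]
tool_rot: [0.894, 0.448, -0.001, -0.001]
ft_force: [-2.6, -0.4, 5.0]
grip_width: 0.0624
grip_force: 58.0
time: 12.87
position: [0.534, -0.0218, 0.0193]
tool_rot: [0.894, 0.448, -0.002, -0.002]
ft_force: [-5.2, 2.2, 9.2]
grip_width: 0.0627
grip_force: 58.0
Ftool [-1.3 -5.5 -9.2]
```

View pics/w6.png

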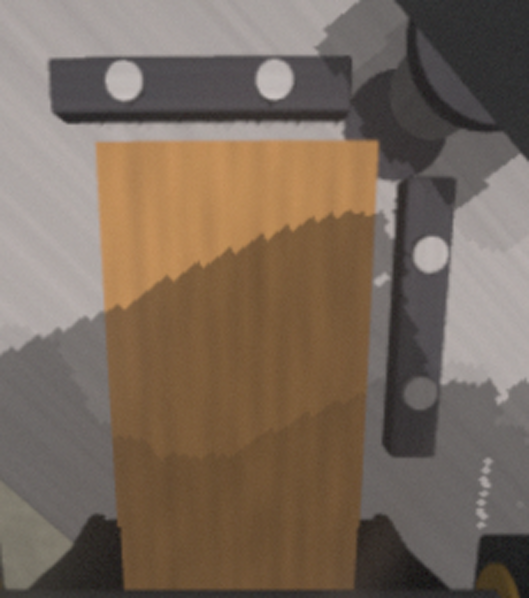

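The pad still has about 6 mm gaps to each guide (x gap at rows 122–142, y gap at columns 372–393). It isn't moving in y, probably because of friction from the downward press. I'll ease the press.

```bash
python3 -m creep '[{"trans": [0,0,-0.0007]},{"trans": [0,0,-0.0003]},{}]'; python3 -m creep '[{"trans": [0,0.001,0]},{"trans": [0,0.001,0]},{}]'; python3 go.py .5441 -.0229 .0193 -36.85
```

```text
time: 13.17
position: [0.5376, -0.0232, 0.0197]
tool_rot: [0.894, 0.447, 0.0, 0.0]
ft_force: [-0.5, -0.1, -1.2]
grip_width: 0.0626
grip_force: 58.0
time: 13.42
position: [0.5392, -0.0246, 0.0196]
tool_rot: [0.894, 0.447, 0.0, 0.0]
ft_force: [-0.1, -0.1, -1.7]
grip_width: 0.0627
grip_force: 58.0
t 13.42 pos [ 0.5392 -0.0246  0.0196] yaw_y -36.85 q [-0.25  0.67  1.78 -0.    0.7   0.39] F [-0.1 -0.1 -1.7]
tool shift [0.0043 0.0029 0.0003] turn -0.0001
```

```bash
python3 -m creep '[{"trans": [0,0.0008,0]},{"trans": [0,0.0007,0]},{}]'; python3 -m creep '[{"trans": [0,0.0006,0]},{}]';python3 -m creep '[{"trans": [0,0.0006,0]},{}]';python3 go.py .5441 -.0229 .0193 -36.85
```

```text
time: 13.67
position: [0.5402, -0.0254, 0.0197]
tool_rot: [0.894, 0.447, 0.0, 0.0]
ft_force: [-0.4, -0.2, -0.5]
grip_width: 0.0626
grip_force: 58.0
time: 13.83
position: [0.5405, -0.0257, 0.0197]
tool_rot: [0.894, 0.447, 0.0, 0.0]
ft_force: [-0.0, 0.5, -2.0]
grip_width: 0.0629
grip_force: 58.0
time: 14.0
position: [0.541, -0.026, 0.0198]
tool_rot: [0.894, 0.447, 0.0, 0.0]
ft_force: [-0.0, -0.0, -0.4]
grip_width: 0.0624
grip_force: 58.0
t 14.0 pos [ 0.541  -0.026   0.0198] yaw_y -36.84 q [-0.25  0.67  1.77 -0.    0.7   0.39] F [-0.  -0.  -0.4]
tool shift [0.0043 0.0007 0.0005] turn 0.0002
```

```bash
for i in 1 2 ; do :; done; python3 -m creep '[{"trans": [0,0.0006,0]},{}]'|grep -E 'pos|ft'; python3 -m creep '[{"trans": [0,0.0006,0]},{}]'|grep -E 'pos|ft';python3 -m creep '[{"trans": [0,0.0006,0]},{}]'|grep -E 'pos|ft';python3 go.py .5441 -.0229 .0193 -36.85
```

```text
position: [0.5414, -0.0263, 0.0198]
ft_force: [-0.7, -0.4, -2.0]
position: [0.5413, -0.0264, 0.0197]
ft_force: [-1.3, 1.3, -0.4]
position: [0.5413, -0.0264, 0.0196]
ft_force: [-1.3, 2.8, 0.2]
t 14.5 pos [ 0.5413 -0.0264  0.0196] yaw_y -36.83 q [-0.26  0.67  1.77  0.    0.71  0.39] F [-1.3  2.8  0.2]
tool shift [0.0045 0.0001 0.0003] turn 0.0003
```

Contact with the right guide. Now I'll slide along it to the left guide.

```bash
python3 -m creep '[{"trans": [0.001,0,0]},{"trans": [0.001,0,0]},{"trans": [0.0007,0,0]},{}]'|grep -E 'pos|ft'; python3 -m creep '[{"trans": [0.0006,0,0]},{}]'|grep -E 'pos|ft';python3 -m creep '[{"trans": [0.0006,0,0]},{}]'|grep -E 'pos|ft';python3 go.py .5441 -.0229 .0193 -36.85
```

```text
position: [0.5426, -0.0247, 0.0194]
ft_force: [-3.9, 0.2, -0.4]
position: [0.5429, -0.0242, 0.0194]
ft_force: [-4.6, 0.6, -0.7]
position: [0.5433, -0.0236, 0.0194]
ft_force: [-5.2, -0.2, -1.1]
t 15.17 pos [ 0.5433 -0.0236  0.0194] yaw_y -36.83 q [-0.25  0.67  1.76 -0.    0.71  0.39] F [-5.2 -0.2 -1.1]
tool shift [0.001  0.0002 0.0001] turn 0.0003
```

```bash
python3 -m creep '[{"trans": [0.0006,0,0]},{}]'|grep -E 'pos|ft'; python3 -m creep '[{"trans": [0.0006,0,0]},{}]'|grep -E 'pos|ft';python3 -m creep '[{"trans": [0.0006,0,0]},{}]'|grep -E 'pos|ft';python3 -m creep '[{"trans": [0.0006,0,0]},{}]'|grep -E 'pos|ft';python3 go.py .5441 -.0229 .0193 -36.85
```

```text
position: [0.5437, -0.0232, 0.0194]
ft_force: [-4.7, -0.1, -1.0]
position: [0.544, -0.0227, 0.0194]
ft_force: [-5.0, 0.5, -0.1]
position: [0.5444, -0.0222, 0.0195]
ft_force: [-4.2, -0.4, -1.2]
position: [0.5448, -0.0218, 0.0194]
ft_force: [-4.6, 0.1, -0.2]
t 15.83 pos [ 0.5448 -0.0218  0.0194] yaw_y -36.84 q [-0.24  0.67  1.76 -0.    0.71  0.4 ] F [-4.6  0.1 -0.2]
tool shift [-0.0013  0.0001  0.0001] turn 0.0002
```

```bash
python3 -m creep '[{"trans": [0.0006,0,0]},{}]'|grep -E 'pos|ft'; python3 -m creep '[{"trans": [0.0006,0,0]},{}]'|grep -E 'pos|ft';python3 -m creep '[{"trans": [0.0006,0,0]},{}]'|grep -E 'pos|ft';python3 -m creep '[{"trans": [0.0006,0,0]},{}]'|grep -E 'pos|ft';python3 go.py .5441 -.0229 .0193 -36.85
```

```text
position: [0.5451, -0.0213, 0.0194]
ft_force: [-5.7, -0.1, -0.6]
position: [0.5453, -0.0211, 0.0195]
ft_force: [-5.2, -0.9, 0.1]
position: [0.5452, -0.0211, 0.0194]
ft_force: [-6.7, -2.8, 0.5]
position: [0.5453, -0.0211, 0.0194]
ft_force: [-7.9, -4.4, 0.6]
t 16.5 pos [ 0.5453 -0.0211  0.0194] yaw_y -36.79 q [-0.24  0.67  1.76 -0.    0.72  0.4 ] F [-7.9 -4.4  0.6]
tool shift [-0.0022  0.0002  0.0002] turn 0.0011
```

Both guides are touched. Next I'll check in the picture, then firm up the press in both directions and settle it lightly on the bed.

```bash
python3 -m creep '[{"trans": [0.0006,0.001,0.0003]},{"trans": [0.0006,0.001,0.0003]},{}]'|grep -E 'pos|ft'; python3 -m creep '[{"trans": [0.0003,0.001,0]},{"trans": [0.0003,0.001,0]},{},{}]'|grep -E 'pos|ft|rot|grip';python3 go.py .5441 -.0229 .0193 -36.85
python3 - <<'E'
from h import *
from rig import robot
o=robot.get_obs();M=R.from_quat(o["tool_rot"]).as_matrix();print("Ftool",(M.T@o["ft_force"]).round(1),o["moment"].round(2))
c=robot.camera("wrist");im=c["img"][0:260,150:380]
cv2.imwrite("pics/w7.png",cv2.resize(im,None,fx=2.3,fy=2.3,interpolation=cv2.INTER_CUBIC)[:,:,::-1])
E
```

```text
position: [0.5451, -0.021, 0.0194]
ft_force: [-12.2, -5.1, 8.5]
position: [0.545, -0.021, 0.0194]
tool_rot: [0.894, 0.448, -0.006, -0.003]
ft_force: [-15.3, -3.3, 11.9]
grip_width: 0.0629
grip_force: 58.0
t 17.08 pos [ 0.545  -0.021   0.0194] yaw_y -36.75 q [-0.24  0.67  1.75 -0.    0.73  0.4 ] F [-15.3  -3.3  11.9]
tool shift [-0.002   0.0004  0.0002] turn 0.0017
Ftool [-11.9 -10.4 -11.7] [-0.96  2.5  -0.02]
```

View pics/w7.png

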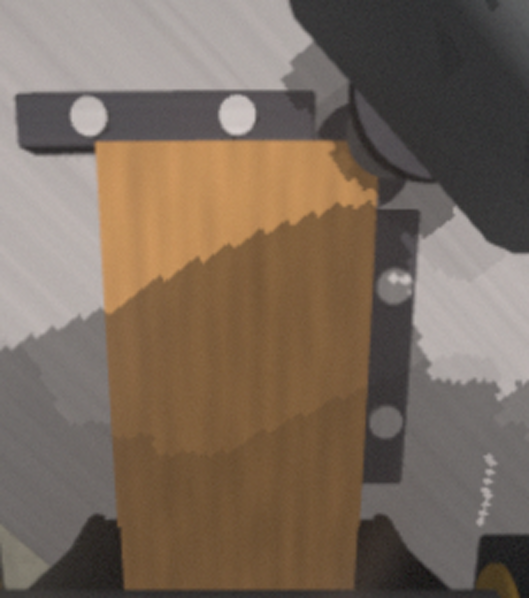

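The pad lies flush against both guides (left guide face at row 140, right guide face along columns 362–377). I'll ease the downward part to limit tilt.

```bash
cat > st.py <<'E'
from h import *
from rig import robot
o=robot.get_obs();M=R.from_quat(o["tool_rot"]).as_matrix();z=M[:,2]
print("Ftool",(M.T@o["ft_force"]).round(1),"tilt deg: x-axis pitch",np.degrees(M[2,0]).round(2),"y-axis",np.degrees(M[2,1]).round(2),"yaw",np.degrees(np.arctan2(M[1,1],M[0,1])).round(2),o["position"].round(4),o["time"])
E
python3 st.py; python3 -m creep '[{"trans": [0,0,-0.0008]},{},{}]'|grep -E 'xx'; python3 st.py
```

```text
Ftool [-11.8  -9.9 -12.1] tilt deg: x-axis pitch -0.43 y-axis -0.6 yaw -36.76 [ 0.545  -0.021   0.0195] 17.1333
Ftool [-11.5  -9.4  -6.6] tilt deg: x-axis pitch -0.44 y-axis -0.62 yaw -36.76 [ 0.545  -0.021   0.0196] 17.3833
```

```bash
python3 -m creep '[{"trans": [0.0002,0.0003,0]},{},{},{},{},{}]'|grep -E 'grip|time'; python3 st.py; python3 -c "
from rig import robot
print(robot.hand_in())"
```

```text
time: 17.88
grip_width: 0.0625
grip_force: 58.0
Ftool [-11.8  -9.2  -6.8] tilt deg: x-axis pitch -0.46 y-axis -0.66 yaw -36.76 [ 0.545  -0.021   0.0196] 17.8833
the job is handed in; nothing more can be done
None
```

I handed the job in at 17.9 s with the pad on the bed, flush in the corner of both guides and still held. It is pushed with about 12 N toward the left guide and 9 N toward the right, with the tool tilted about 0.7°; the arm never touched the lever, dispenser, marker or bins, and the hand-in gave no verdict.

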